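# Load the nozzles on the castor caddy and park it

### The job

The washed spray nozzles standing on the bench have to go out on the little wheeled caddy: first stand every one of them upright on its deck with the spout facing the caddy's nose (the end away from the handle). Then take the caddy by its handle, push it nose first until its swivel castors trail straight behind their pivots, and steer it into the taped parking bay so that it stands inside the outline, nose towards the arrow's head, castors still trailing straight and all nozzles still in order on the deck. Leave the bottle cap and the cups on the bench alone.

Things in the scene. Friction and masses are not known exactly. Their poses are not given: they have to be found in the camera images.
- caddy: aluminium caddy on four wheels, 0.7 kg, rolls with under 0.5 N, no brake. Origin: on the bench under the deck's middle; x to the nose, z up. Deck 240 (x) by 150 mm, upper face 38 mm above the bench, rim 4 mm thick up to 46 mm. The rear wheels (x = -90, y = +-56 mm) are fixed and roll along x; the front castors swivel freely. Four nozzles fit at x = -20 and +65, y = +-38 mm
- caddy_nose (a point): middle of the caddy's front edge, at x = +120 mm in its frame, 40 mm above the bench; a small arrow on the deck points to it
- caddy_grip (a point): middle of the caddy's push handle, at x = -110 mm in its frame, 112 mm above the bench: a dark rubber bar lying across (along y), 76 mm long, 12 mm thick (x), from 103 to 121 mm above the bench, on two 8 mm uprights at y = +-42 mm
- castor_axle_left (a point): axle (wheel centre, 12 mm above the bench) of the left front castor. Its swivel pivot is at x = +90, y = +50 mm in the caddy's frame, the axle 18 mm from it: it trails straight when the axle is at x = +72, y = +50 mm. The start direction is random
- castor_axle_right (a point): the same for the right front castor: pivot at x = +90, y = -50 mm, trailing straight with the axle at x = +72, y = -50 mm
- bay: parking bay of flat black tape on the bench: an outline 270 mm long by 180 mm wide inside, closed at the front and open at the rear, with an arrow in its middle. Origin: the middle, on the bench; x points the way of the arrow, towards the closed end. The caddy's origin belongs over this origin, x along x
- nozzle_1: spray nozzle, 62 mm tall, 0.11 kg, perhaps absent: heavy round steel foot 46 mm across, 14 mm high; plain round white barrel 24 mm across from 14 to 52 mm up (grip here, from any side); nipple on top. A level steel spout 10 mm thick leaves the foot 9 mm up, its end 36 mm from the axis. Origin: centre of the underside, z up, x along the spout. Heavy-footed: it rights itself if tipped
- nozzle_2: spray nozzle, 62 mm tall, 0.11 kg, perhaps absent: heavy round steel foot 46 mm across, 14 mm high; plain round white barrel 24 mm across from 14 to 52 mm up (grip here, from any side); nipple on top. A level steel spout 10 mm thick leaves the foot 9 mm up, its end 36 mm from the axis. Origin: centre of the underside, z up, x along the spout. Heavy-footed: it rights itself if tipped
- nozzle_3: spray nozzle, 62 mm tall, 0.11 kg, perhaps absent: heavy round steel foot 46 mm across, 14 mm high; plain round white barrel 24 mm across from 14 to 52 mm up (grip here, from any side); nipple on top. A level steel spout 10 mm thick leaves the foot 9 mm up, its end 36 mm from the axis. Origin: centre of the underside, z up, x along the spout. Heavy-footed: it rights itself if tipped
- nozzle_4: spray nozzle, 62 mm tall, 0.11 kg, perhaps absent: heavy round steel foot 46 mm across, 14 mm high; plain round white barrel 24 mm across from 14 to 52 mm up (grip here, from any side); nipple on top. A level steel spout 10 mm thick leaves the foot 9 mm up, its end 36 mm from the axis. Origin: centre of the underside, z up, x along the spout. Heavy-footed: it rights itself if tipped
- stop_lever_end (a point): near end of the fixed crate stop lever, a solid steel bar 30 mm wide that reaches from the back towards the robot (along x) and ends here, from 34 to 72 mm above the bench: keep the caddy and gripper clear of it
- cap_3: bystander: white bottle cap, 80 mm across, 23 mm high; origin: centre of the underside
- collar_1: bystander: open cup, 73 mm across, 58 mm high; origin: centre of the underside
- collar_3: bystander: open cup like the other, 73 mm across, 58 mm high; origin: centre of the underside
Mind the look-alikes: they are no part of the job. Leave any black or yellow look-alike of the nozzle_4 alone.

How it is judged:
On the way, in this order (a step that is already met when the one before it is completed fails the run):
1. every nozzle stands upright on the caddy's deck, let go, its spout facing the nose (within 15 degrees) (x of nozzle_1 in the frame of caddy between -0.11 and 0.11 m and y of nozzle_1 in the frame of caddy between -0.065 and 0.065 m and z of nozzle_1 in the frame of caddy between 0.032 and 0.048 m and angle between each of nozzle_1, nozzle_2, nozzle_3, nozzle_4's own z axis and vertical below 0.15 rad and angle between the x axis of each of nozzle_1, nozzle_2, nozzle_3, nozzle_4 and the x axis of caddy, either way round below 0.26 rad and x of caddy_nose in the frame of nozzle_1 above 0 m and x of nozzle_2 in the frame of caddy between -0.11 and 0.11 m and y of nozzle_2 in the frame of caddy between -0.065 and 0.065 m and z of nozzle_2 in the frame of caddy between 0.032 and 0.048 m and x of caddy_nose in the frame of nozzle_2 above 0 m and x of nozzle_3 in the frame of caddy between -0.11 and 0.11 m and y of nozzle_3 in the frame of caddy between -0.065 and 0.065 m and z of nozzle_3 in the frame of caddy between 0.032 and 0.048 m and x of caddy_nose in the frame of nozzle_3 above 0 m and x of nozzle_4 in the frame of caddy between -0.11 and 0.11 m and y of nozzle_4 in the frame of caddy between -0.065 and 0.065 m and z of nozzle_4 in the frame of caddy between 0.032 and 0.048 m and x of caddy_nose in the frame of nozzle_4 above 0 m and contact force between each of nozzle_1, nozzle_2, nozzle_3, nozzle_4 and the fingers below 0.05 N), for 0.3 s.
2. the caddy has been pushed at least 80 mm from its first place and both castors trail straight (within 25 degrees), still short of the bay's middle by 60 mm or more (x of each of castor_axle_left, castor_axle_right in the frame of caddy below 0.073692 m and distance of caddy from where it was at the start of the episode above 0.08 m and horizontal distance between caddy and bay above 0.06 m), for 0.05 s.
At the end, for the whole second after the job is handed in: Caddy still and released in the bay: middle within 22 mm along and across, x within 0.16 rad of the bay's, nose to the arrow's head; both castors trailing within 25 degrees; every nozzle upright on the deck, released, spout within 15 degrees of the nose direction (all of step 1 and x of each of castor_axle_left, castor_axle_right in the frame of caddy below 0.073692 m and x of caddy in the frame of bay between -0.022 and 0.022 m and y of caddy in the frame of bay between -0.022 and 0.022 m and angle between the x axis of caddy and the x axis of bay, either way round below 0.16 rad and x of caddy_nose in the frame of bay above 0 m and linear speed of caddy below 0.01 m/s and contact force between caddy and the fingers below 0.05 N); the robot touches nothing.
It fails at once if a bystander (the cap or one of the two cups) is moved more than 30 mm (distance of any of cap_3, collar_1, collar_3 from where it was at the start of the episode above 0.03 m).
It fails at once if the caddy is lifted or tipped (angle between caddy's own z axis and vertical above 0.35 rad or height (world z) of caddy above 0.04 m).
Of nozzle_1, nozzle_2, nozzle_3, nozzle_4 only 3 to 4 are there at a start; the rules pass over those that are not, and their reading is None.
At some moment in a run one of nozzle_1, nozzle_2, nozzle_3, nozzle_4 may be knocked a few centimetres aside while the robot is not near it.
Once in a run the grip may slacken for a moment while it holds something.
It also fails if it takes over 210 s, if anything falls off the work surface, if the arm or the gripper's body presses on something with over 40 N, if the wrist force passes 120 N, or if a joint passes its speed limit or range.

### The arm

A 6-joint arm with a two-finger parallel gripper is mounted at the origin on a cart in front of the work surface, level with it; the furniture and walls round the work are solid. World frame = base frame: x ahead of the robot, y to its left, z up, the work surface at z = 0. Lengths are in m, angles in rad, forces in N, time in s.
With the tool pointing down it reaches from about 0.275 to 0.725 m from the base axis. Payload 5.6 kg.
Tool frame: the origin (TCP) lies midway between the tips of the shut fingers; the grasp point (between the pads) lies 19 mm behind it; z points along the fingers, y is the line along which they close (so a half turn about z gives the same grasp; the last joint's range is limited). The gripper opens to 85 mm and grips with 20 to 120 N. Pads are 22 mm wide; open, the fingers measure 114 mm over their backs; the gripper's body (76 mm by 85 mm) begins 54 mm behind the grasp point. The pads swing forward as they close: fully open they stand 13 mm farther back than shut.
Start: joints at [-0.852, 0.255, 0.108, 0, -1.424, -0.285], TCP at [0.231, -0.499, 0.231] pointing down, gripper open.
Joint ranges: [-2.95, 2.95], [-1.21, 1.97], [-1.09, 1.5], [-2.87, 1.71], [-2.94, -0.07], [-3.05, 3.05]. Speed limits (rad/s): [2.57, 2.57, 3.14, 3.14, 3.14, 3.14].

### API

Orientations are given as a rotation vector (axis times angle).
In Python, from station import env, optics gives the robot as it stands. The module is installed in compiled form; this text tells all that it offers.
- The arm moves only by the tool drive_tool, never from a script. Its argument "targets" is a list of rows, each an object of numbers: "tx", "ty", "tz": the shift along the tool's x, y, z scaled (see below); "spin": the turn about the tool's z scaled (see below); "fingers": the gripper command: -1 is fully open, 1 is shut, values between are in proportion. In form: [{"tx": .., "ty": .., "tz": .., "spin": .., "fingers": ..}, ...]. A call has 1 to 12 rows; each row is the pose to reach, as a shift and turn from the pose commanded when the call began, along the tool's axes at that moment, turning the shorter way round; what a row does not reach only later rows make up. The controller multiplies each number of a shift by 250 mm and each number of a turn by 180 degrees. A row lasts 1/10 s, in which the tool goes at most 50 mm and 8.59 degrees, less where a joint would pass 70% of its speed; a pose out of reach is approached as far as the arm can. A call with a number of a shift or a turn outside -1 to 1 is refused whole. A call with a gripper value outside its range is refused whole. The fingers move at their own pace and stop on an object; "force" is the grip in N (left out, the last holds). Time passes only in rows, so rows that repeat a pose let the fingers close. It gives the time, the measured TCP pose, the force, the opening and the grip force at its end, in the units of the state.
- env.observe(): the state, without advancing time (a new reading comes with each control period).
- optics.grab_frame(name): name is "scene" or "top" or "wrist"; returns (picture, depth): 480x640x3 uint8, blue, green, red; 480x640 float32, m along the optical axis (not along the pixel's ray), 0 where there is no reading.
- optics.calibration(name): a dict with "intrinsics" (3x3 intrinsics, pixels), "k1" (the pictures are not rectified: a ray, as slopes to the right and down, at radius r is drawn at 1 + k1 r^2 times it, then the intrinsics apply), "eye" and "rotation" of the camera in the world. Camera axes: x right, y up, looking along -z (the intrinsics and any distortion apply to the point x, -y, -z); pixel columns grow to the right and rows downward; lengths in m; the calibration is good to about 2 mm. A picture is of the moment at which its call begins: read the wrist's pose just before it. calibration takes no time and is no camera call; for the wrist camera it gives the pose at the moment of the call.
- env.hand_in(): hands the job in; it is judged then, once.
The state is a dict: "clock": time; "q": joint angles; "qd": joint speeds; "joint_torque": joint torques, N m; "tool_pos": TCP position; "orientation": TCP orientation; "ft_force": force on the tool from outside, world axes, zero at the start; "ft_torque": the same for the moment, N m; "grip_width": finger opening in m; "grasp_force": force on a finger pad.
Only numpy, scipy, OpenCV 4.12 (cv2) and the standard library are available. Lean on these libraries where they do the work, as an engineer would, in place of code of your own. Each camera call takes 0.05 s, during which the arm holds its last target. There are 200 camera calls.

## Working session

There is one attempt and no reset: what is moved stays moved. The work goes in short steps, Python scripts to look and compute and a tool call to move; the robot and the scene stay as the last step left them, time stands still between calls to the robot, and variables do not carry over. Pictures are saved under pics/ and viewed, at most 14 in all, crops included, and the job is handed in when it is done.

Besides the shell and the picture viewer there is one more tool, called after "Emit:" by a JSON object that holds its "op" and its "data", one argument or row to a line. drive_tool: Moves the arm, as the interface text tells. Shifts and turns lie within -1 to 1; 1 stands for 250 mm of shift or 180 degrees of turn. Its arguments: {"type":"object","properties":{"targets":{"type":"array","items":{"type":"object","properties":{"tx":{"type":"number"},"ty":{"type":"number"},"tz":{"type":"number"},"spin":{"type":"number"},"fingers":{"type":"number"}}}},"force":{"type":"number"}},"required":["targets"]}

```bash
mkdir -p pics
cat > h.py <<'E'
import numpy as np, cv2
from station import env, optics
from scipy.spatial.transform import Rotation as R
def grab(name):
    c=optics.calibration(name); im,d=optics.grab_frame(name); return c,im,d
def rays(c,uv):
    K=np.array(c["intrinsics"],float); uv=np.atleast_2d(uv).astype(float)
    k=float(c["k1"])
    p=cv2.undistortPoints(uv.reshape(-1,1,2),K,np.array([k,0,0,0.])).reshape(-1,2)
    d=np.c_[p[:,0],-p[:,1],-np.ones(len(p))]
    return d@rot(c).T
def rot(c):
    r=np.array(c["rotation"],float)
    return r if r.shape==(3,3) else R.from_rotvec(r).as_matrix()
def onplane(c,uv,z):
    d=rays(c,uv); e=np.array(c["eye"]); return e+d*((z-e[2])/d[:,2])[:,None]
def bydepth(c,uv,dep):
    return np.array(c["eye"])+rays(c,uv)*np.atleast_1d(dep)[:,None]
def cloud(c,d):
    v,u=np.mgrid[0:480,0:640]; uv=np.c_[u.ravel(),v.ravel()]
    return bydepth(c,uv,d.ravel()).reshape(480,640,3)
E
python3 - <<'E'
from h import *
print(env.observe())
for n in("scene","top","wrist"):
    c,im,d=grab(n); print(n,c); cv2.imwrite(f"pics/{n}0.png",im); np.savez(f"{n}0.npz",im=im,d=d,**{k:np.array(v) for k,v in c.items()})
E
```

```text
{'clock': 0.0, 'q': array([-8.52419322e-01,  2.55730369e-01,  1.06975609e-01, -4.84651639e-04,
       -1.42389413e+00, -2.84599692e-01]), 'qd': array([-9.95838086e-04, -5.03278907e-04, -1.41603163e-03, -1.12710096e-03,
        6.93417264e-05, -1.18634106e-03]), 'joint_torque': array([-1.78742653e-06, -3.86630344e+01,  2.37941551e+01,  5.36530852e+00,
       -6.10073723e-03, -1.03267300e-05]), 'tool_pos': array([ 0.23100494, -0.49857542,  0.2303916 ]), 'orientation': array([ 6.75835324e-01, -3.06755409e+00, -2.91323689e-03]), 'ft_force': array([-0.3632292 ,  0.03059812,  1.33294297]), 'ft_torque': array([-0.002838  , -0.01773871, -0.06997441]), 'grasp_force': 0.0, 'grip_width': 0.08596319168566514}
scene {'intrinsics': array([[590.7428671 ,   0.        , 325.08240341],
       [  0.        , 590.7428671 , 242.85375655],
       [  0.        ,   0.        ,   1.        ]]), 'k1': -0.08693548499821346, 'eye': array([0.07245306, 1.06684204, 1.00899806]), 'rotation': array([ 0.2458382 , -1.20228471, -2.44962808])}
top {'intrinsics': array([[592.84610603,   0.        , 325.83214533],
       [  0.        , 592.84610603, 242.85860836],
       [  0.        ,   0.        ,   1.        ]]), 'k1': -0.0808144813004861, 'eye': array([0.38274795, 0.02381438, 1.99069867]), 'rotation': array([ 0.08162636, -0.07223269, -1.56015667])}
wrist {'intrinsics': array([[364.60281388,   0.        , 321.07339358],
       [  0.        , 364.60281388, 242.2935179 ],
       [  0.        ,   0.        ,   1.        ]]), 'k1': -0.0017648619452282235, 'eye': array([ 0.16192486, -0.53059075,  0.37235241]), 'rotation': array([-0.19355522, -0.305687  ,  1.98587319])}
```

View pics/top0.png

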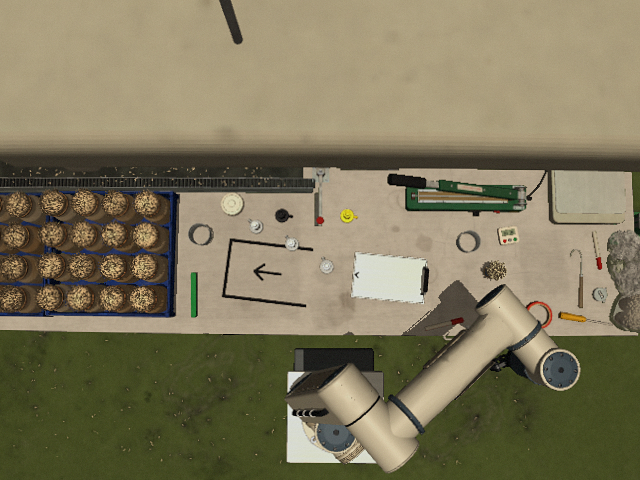

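View pics/scene0.png

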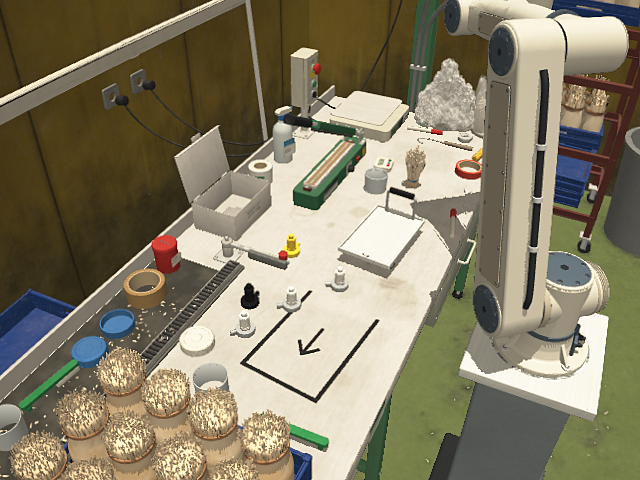

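The top view shows three white nozzles at about (257,226), (292,243) and (327,266). The caddy is at (390,277) with its nose left, and the bay is at (267,271) with its arrow left. The black (283,215) and yellow (348,215) look-alikes and the stop lever end (319,222) are also visible.

Run:
```python
from h import *
z=np.load("top0.npz"); im=z["im"]; c={k:z[k] for k in("intrinsics","k1","eye","rotation")}
cv2.imwrite("pics/topcrop.png",cv2.resize(im[190:320,210:440],None,fx=3.4,fy=3.4,interpolation=cv2.INTER_CUBIC))
cv2.imwrite("pics/w0.png",cv2.imread("pics/wrist0.png"))
for n,uv,h in [("n",(257,226),.055),("n",(292,243),.055),("n",(327,266),.055),("nose",(353,275),.04),("handle",(425,280),.11),("lever",(319,222),.07),("cupL",(201,234),.05),("cap",(232,204),.02),("cupR",(468,241),.05),("black",(283,215),.05),("yellow",(348,215),.05)]:
    print(n,onplane(c,uv,h)[0].round(3), onplane(c,uv,0)[0].round(3))
# tape
hsv=cv2.cvtColor(im,cv2.COLOR_BGR2GRAY); m=(hsv<60).astype(np.uint8)
sub=np.zeros_like(m); sub[232:312,218:318]=m[232:312,218:318]
n,l,s,ce=cv2.connectedComponentsWithStats(sub)
for i in range(1,n):
    if s[i,4]>20:
        ys,xs=np.where(l==i); P=onplane(c,np.c_[xs,ys],0)[:,:2]; print(s[i],P.min(0),P.max(0))
        for a in (cv2.convexHull(P.astype(np.float32)*1000)[:,0]).round():print(a,end=" ")
        print()
# caddy deck
w=np.zeros_like(m); w[240:312,342:432]=(im.min(2)>200)[240:312,342:432]
n,l,s,ce=cv2.connectedComponentsWithStats(w); i=1+np.argmax(s[1:,4]); ys,xs=np.where(l==i)
P=onplane(c,np.c_[xs,ys],.04)[:,:2]; r=cv2.minAreaRect(P.astype(np.float32)*1000); print(r,cv2.boxPoints(r))
```

```text
n [0.627 0.264 0.055] [0.634 0.271 0.   ]
n [0.572 0.147 0.055] [0.577 0.151 0.   ]
n [0.497 0.032 0.055] [0.5   0.032 0.   ]
nose [ 0.469 -0.054  0.04 ] [ 0.471 -0.056  0.   ]
handle [ 0.452 -0.28   0.11 ] [ 0.456 -0.298  0.   ]
lever [0.64  0.059 0.07 ] [ 0.649  0.06  -0.   ]
cupL [0.599 0.45  0.05 ] [0.605 0.461 0.   ]
cap [0.705 0.354 0.02 ] [0.709 0.358 0.   ]
cupR [ 0.584 -0.433  0.05 ] [ 0.589 -0.445  0.   ]
black [0.665 0.179 0.05 ] [0.672 0.183 0.   ]
yellow [ 0.667 -0.036  0.05 ] [ 0.674 -0.038  0.   ]
[222 239  84  68 432] [0.3656697  0.10430078] [0.58892903 0.38374752]
[589. 344.] [589. 361.] [572. 364.] [477. 375.] [399. 384.] [396. 384.] [393. 373.] [378. 235.] [366. 121.] [366. 104.] [369. 104.] [563. 174.] [570. 178.] [579. 259.] 
[298 247  15   4  32] [0.5539017  0.08307448] [0.56374935 0.13043183]
[564. 124.] [564. 130.] [560. 130.] [557. 124.] [554.  90.] [554.  86.] [554.  83.] [557.  83.] [561.  90.] 
[254 264  27  16  85] [0.45458273 0.18969707] [0.50515995 0.27757335]
[505. 244.] [505. 248.] [495. 264.] [485. 278.] [481. 278.] [471. 271.] [455. 253.] [455. 250.] [472. 190.] [475. 193.] 
((460.57080078125, -171.52154541015625), (229.3404541015625, 143.4023895263672), 85.04792022705078) [[ 379.23862  -279.5743  ]
 [ 522.1057   -291.95316 ]
 [ 541.90295   -63.46878 ]
 [ 399.0359    -51.089935]]
```

View pics/topcrop.png

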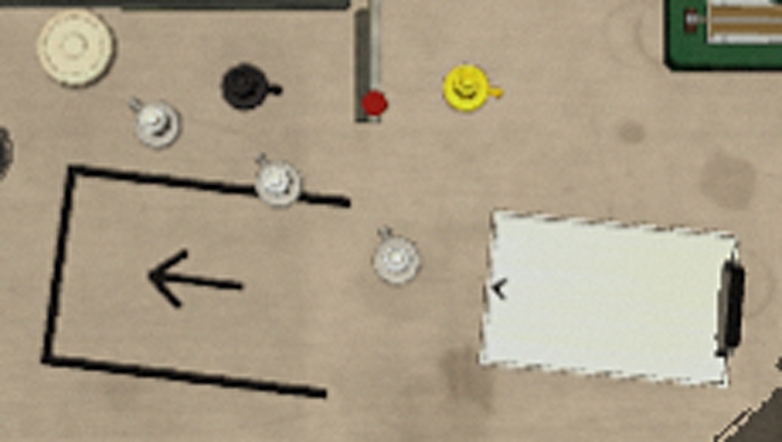

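View pics/w0.png

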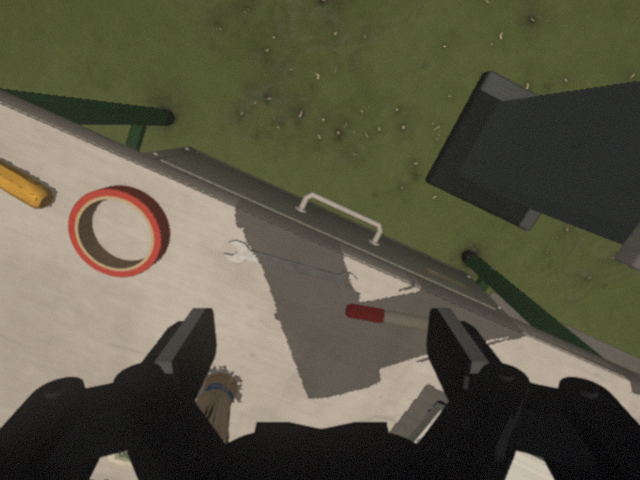

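The crop shows the nozzles with spouts up-left, at yaws of roughly 46, 34 and 25 degrees for the left, middle and right one. The deck arrow and the bay arrow both point left. The wrist picture shows only the empty bench corner (tape roll, red pen), so no fourth nozzle is hidden there.

```bash
cat >> h.py <<'E'
def proj(c,P):
    p=(np.atleast_2d(P)-np.array(c["eye"]))@rot(c); a=p[:,:2]*[1,-1]/-p[:,2:]
    a=a*(1+float(c["k1"])*(a**2).sum(1))[:,None]; K=np.array(c["intrinsics"]); return a*[K[0,0],K[1,1]]+[K[0,2],K[1,2]]
def plan(xyz,ydeg=None,base=None):
    """numbers for a move from the present pose to xyz with tool y at ydeg (mod 180)"""
    s=env.observe(); M=R.from_rotvec(s["orientation"]).as_matrix(); p=s["tool_pos"]
    y=np.degrees(np.arctan2(M[1,1],M[0,1]))
    d=0 if ydeg is None else (ydeg-y+90)%180-90
    t=M.T@(np.array(xyz)-p)/.25
    print("t=%.1f pos"%s["clock"],p.round(4),"tooly %.1f"%y,"q6 %.2f"%s["q"][5],"grip %.4f f %.1f"%(s["grip_width"],s["grasp_force"]))
    print("  tx %.4f ty %.4f tz %.4f spin %.4f"%(*t,-d/180))
E
python3 - <<'E'
from h import *
s=env.observe();c=optics.calibration("wrist")
print(R.from_rotvec(s["orientation"]).as_matrix().round(3)); print("axis",(-rot(c)[:,2]).round(3))
M=R.from_rotvec(s["orientation"]).as_matrix()
for h in(0,.05,.1,.15,.2): print(h,proj(c,s["tool_pos"]+M[:,2]*h).round(0), onplane(c,(321,242),s["tool_pos"][2]-h).round(3))
plan((.497,.032,.2),115); plan((.43,-.15,.2),115)
E
```

```text
[[-0.907 -0.42  -0.001]
 [-0.42   0.907  0.001]
 [ 0.     0.001 -1.   ]]
axis [ 0.272  0.127 -0.954]
0 [[321. 312.]] [[ 0.202 -0.512  0.231]]
0.05 [[321. 269.]] [[ 0.216 -0.505  0.181]]
0.1 [[321. 242.]] [[ 0.231 -0.499  0.131]]
0.15 [[321. 224.]] [[ 0.245 -0.492  0.081]]
0.2 [[321. 211.]] [[ 0.259 -0.485  0.031]]
t=0.1 pos [ 0.231  -0.4987  0.2306] tooly 114.8 q6 -0.28 grip 0.0850 f 0.0
  tx -1.8574 ty 1.4791 tz 0.1244 spin -0.0008
t=0.1 pos [ 0.231  -0.4987  0.2306] tooly 114.8 q6 -0.28 grip 0.0850 f 0.0
  tx -1.3083 ty 0.9311 tz 0.1236 spin -0.0008
```

Emit:
{"op": "drive_tool", "data": {
  "targets": [
    {"tx": -0.93,"ty": 0.74,"tz": 0,"spin": 0,"fingers": 0},
    {"tx": -0.93,"ty": 0.74,"tz": 0,"spin": 0,"fingers": 0},
    {"tx": -0.93,"ty": 0.74,"tz": 0,"spin": 0,"fingers": 0},
    {"tx": -0.93,"ty": 0.74,"tz": 0,"spin": 0,"fingers": 0},
    {"tx": -0.93,"ty": 0.74,"tz": 0,"spin": 0,"fingers": 0},
    {"tx": -0.93,"ty": 0.74,"tz": 0,"spin": 0,"fingers": 0},
    {"tx": -0.93,"ty": 0.74,"tz": 0,"spin": 0,"fingers": 0},
    {"tx": -0.93,"ty": 0.74,"tz": 0,"spin": 0,"fingers": 0}
  ],
  "force": 40
}}

```text
clock: 0.95
tool_pos: [0.3647, -0.2324, 0.2312]
orientation: [0.681, -3.067, -0.0]
ft_force: [-0.4, -0.8, 0.5]
grip_width: 0.043
grasp_force: 0.0
```

Emit:
{"op": "drive_tool", "data": {
  "targets": [
    {"tx": -0.93,"ty": 0.74,"tz": 0.12,"spin": 0,"fingers": 0},
    {"tx": -0.93,"ty": 0.74,"tz": 0.12,"spin": 0,"fingers": 0},
    {"tx": -0.93,"ty": 0.74,"tz": 0.12,"spin": 0,"fingers": 0},
    {"tx": -0.93,"ty": 0.74,"tz": 0.12,"spin": 0,"fingers": 0},
    {"tx": -0.93,"ty": 0.74,"tz": 0.12,"spin": 0,"fingers": 0},
    {"tx": -0.93,"ty": 0.74,"tz": 0.12,"spin": 0,"fingers": 0},
    {"tx": -0.93,"ty": 0.74,"tz": 0.12,"spin": 0,"fingers": 0},
    {"tx": -0.93,"ty": 0.74,"tz": 0.12,"spin": 0,"fingers": 0},
    {"tx": -0.93,"ty": 0.74,"tz": 0.12,"spin": 0,"fingers": 0}
  ]
}}

```text
clock: 1.85
tool_pos: [0.4974, 0.0306, 0.2013]
orientation: [0.673, -3.068, 0.001]
ft_force: [0.3, 0.6, -0.4]
grip_width: 0.0426
grasp_force: 0.0
```

Run:
```python
from h import *
plan((.497,.032,.2),115)
c,im,d=grab("wrist"); cv2.imwrite("pics/w1.png",im); np.savez("w1.npz",im=im,d=d,**{k:np.array(v) for k,v in c.items()})
print(d[240,321],(d>0).mean())
```

```text
t=1.9 pos [0.4974 0.0306 0.2013] tooly 114.7 q6 -1.52 grip 0.0426 f 0.0
  tx -0.0007 ty 0.0058 tz 0.0051 spin -0.0014
0.3460034 0.9959049479166666
```

View pics/w1.png

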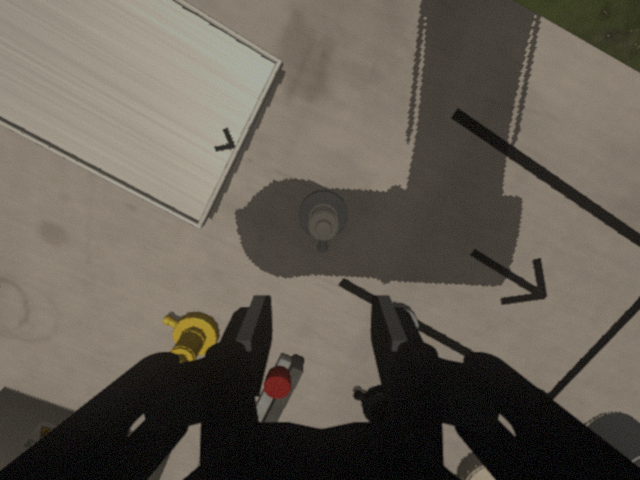

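The wrist view shows the nozzle's foot at (323,212), almost under the grip. Its spout points straight down the image, and the caddy nose corner is at (280,65). I'll measure it from the depth.

```bash
cat >> h.py <<'E'
def nozzle(c,d,xy,base=0.,r=.07):
    P=cloud(c,d)[d>0]; P=P[np.hypot(*(P[:,:2]-xy).T)<r]; z=P[:,2]-base
    t=P[(z>.048)&(z<.056)]; a=(t[:,:2].max(0)+t[:,:2].min(0))/2
    q=P[:,:2]-a; rr=np.hypot(*q.T); s=(z>.004)&(z<.022)&(rr>.026)&(rr<.042)
    f=P[(z>.011)&(z<.016)&(rr<.024),:2]
    v=q[s].mean(0); print("axis",a.round(4),len(t),"top span",np.ptp(t[:,:2],0).round(3),"foot",f.mean(0).round(4),len(f),"spout",s.sum(),"yaw %.1f"%np.degrees(np.arctan2(v[1],v[0])),"zmax %.3f"%z.max())
    return a
E
python3 - <<'E'
from h import *
z=np.load("w1.npz"); c={k:z[k] for k in("intrinsics","k1","eye","rotation")}; d=z["d"]
a=nozzle(c,d,(.497,.032)); plan((*a,.02),115)
P=cloud(c,d); print("bench z",np.median(P[150:180,280:300,2]))
# caddy front edge / tape
g=z["im"].min(2); m=((P[...,2]>.033)&(P[...,2]<.055)&(d>0)).astype(np.uint8); m[240:]=0
Q=P[m>0][:,:2]; print(Q.max(0),Q.min(0),len(Q)); r=cv2.minAreaRect(Q.astype(np.float32)*1000);print(r,cv2.boxPoints(r).round())
E
```

```text
axis [0.4978 0.0331] 443 top span [0.024 0.025] foot [0.4922 0.0305] 944 spout 102 yaw 24.3 zmax 0.297
t=1.9 pos [0.4974 0.0305 0.2015] tooly 114.7 q6 -1.52 grip 0.0427 f 0.0
  tx -0.0060 ty 0.0090 tz 0.7260 spin -0.0015
bench z -0.0007027181457613663
[0.54546087 0.04562901] [ 0.39011309 -0.25248449] 45311
((467.1117248535156, -102.99964904785156), (301.4680480957031, 150.353759765625), 85.49393463134766) [[ 380. -247.]
 [ 530. -259.]
 [ 554.   41.]
 [ 404.   53.]]
```

Emit:
{"op": "drive_tool", "data": {
  "targets": [
    {"tx": -0.006,"ty": 0.01,"tz": 0.2,"spin": 0,"fingers": 0.1},
    {"tx": -0.006,"ty": 0.01,"tz": 0.4,"spin": 0,"fingers": 0.1},
    {"tx": -0.006,"ty": 0.01,"tz": 0.58,"spin": 0,"fingers": 0.1},
    {"tx": -0.006,"ty": 0.01,"tz": 0.72,"spin": 0,"fingers": 0.1},
    {"tx": -0.006,"ty": 0.01,"tz": 0.725,"spin": 0,"fingers": 0.1},
    {"tx": -0.006,"ty": 0.01,"tz": 0.725,"spin": 0,"fingers": 1},
    {"tx": -0.006,"ty": 0.01,"tz": 0.725,"spin": 0,"fingers": 1},
    {"tx": -0.006,"ty": 0.01,"tz": 0.725,"spin": 0,"fingers": 1},
    {"tx": -0.006,"ty": 0.01,"tz": 0.725,"spin": 0,"fingers": 1},
    {"tx": -0.006,"ty": 0.01,"tz": 0.725,"spin": 0,"fingers": 1},
    {"tx": -0.006,"ty": 0.01,"tz": 0.725,"spin": 0,"fingers": 1}
  ],
  "force": 40
}}

```text
clock: 3.0
tool_pos: [0.4988, 0.0353, 0.0213]
orientation: [-0.676, 3.066, -0.0]
ft_force: [-1.4, 0.6, 6.2]
grip_width: 0.0224
grasp_force: 40.1
```

Run:
```python
from h import *
z=np.load("w1.npz"); c={k:z[k] for k in("intrinsics","k1","eye","rotation")}
P=onplane(c,[(281,64),(202,225)],.046)[:,:2]; print(P, np.hypot(*(P[0]-P[1])))
v=P[1]-P[0]; ux=np.array([-v[1],v[0]])/np.hypot(*v); nose=P.mean(0); C=nose-.12*ux
print("nose",nose,"yaw",np.degrees(np.arctan2(ux[1],ux[0])),"caddy",C)
ux=np.array([np.cos(np.radians(85.4)),np.sin(np.radians(85.4))]); uy=np.array([-ux[1],ux[0]]);C=nose-.12*ux
print(C)
for x,y in((.065,.038),(.065,-.038),(-.02,.038),(-.02,-.038)): print(x,y,(C+x*ux+y*uy).round(4))
plan((*(C+.065*ux-.038*uy),.15),114.7+85.4-24.3)
```

```text
[[ 0.39968082 -0.04694657]
 [ 0.54110106 -0.05954623]] 0.14198039706751353
nose [ 0.47039094 -0.0532464 ] yaw 84.90874571208118 caddy [ 0.45974187 -0.17277295]
[ 0.46076707 -0.17285986]
0.065 0.038 [ 0.4281 -0.105 ]
0.065 -0.038 [ 0.5039 -0.1111]
-0.02 0.038 [ 0.4213 -0.1897]
-0.02 -0.038 [ 0.497  -0.1958]
t=3.0 pos [0.4988 0.0353 0.0213] tooly 114.9 q6 -1.52 grip 0.0224 f 40.1
  tx 0.2269 ty -0.5401 tz -0.5151 spin -0.3384
```

Emit:
{"op": "drive_tool", "data": {
  "targets": [
    {"tx": 0,"ty": 0,"tz": -0.2,"spin": 0,"fingers": 1},
    {"tx": 0,"ty": 0,"tz": -0.4,"spin": 0,"fingers": 1},
    {"tx": 0,"ty": 0,"tz": -0.515,"spin": -0.04,"fingers": 1},
    {"tx": 0.07,"ty": -0.17,"tz": -0.515,"spin": -0.08,"fingers": 1},
    {"tx": 0.15,"ty": -0.35,"tz": -0.515,"spin": -0.12,"fingers": 1},
    {"tx": 0.227,"ty": -0.54,"tz": -0.515,"spin": -0.17,"fingers": 1},
    {"tx": 0.227,"ty": -0.54,"tz": -0.515,"spin": -0.21,"fingers": 1},
    {"tx": 0.227,"ty": -0.54,"tz": -0.515,"spin": -0.25,"fingers": 1},
    {"tx": 0.227,"ty": -0.54,"tz": -0.515,"spin": -0.29,"fingers": 1},
    {"tx": 0.227,"ty": -0.54,"tz": -0.515,"spin": -0.338,"fingers": 1},
    {"tx": 0.227,"ty": -0.54,"tz": -0.515,"spin": -0.338,"fingers": 1},
    {"tx": 0.227,"ty": -0.54,"tz": -0.515,"spin": -0.338,"fingers": 1}
  ],
  "force": 60
}}

```text
clock: 4.2
tool_pos: [0.503, -0.1112, 0.1487]
orientation: [2.132, -2.307, -0.0]
ft_force: [-0.1, -0.8, -0.1]
grip_width: 0.0225
grasp_force: 58.9
```

Run:
```python
from h import *
plan((.5039,-.1111,.060),175.8)
c,im,d=grab("wrist"); cv2.imwrite("pics/w2.png",im); np.savez("w2.npz",im=im,d=d,**{k:np.array(v) for k,v in c.items()})
```

```text
t=4.2 pos [ 0.503  -0.1112  0.1487] tooly 175.5 q6 -0.17 grip 0.0225 f 58.9
  tx -0.0008 ty -0.0035 tz 0.3548 spin -0.0018
```

View pics/w2.png

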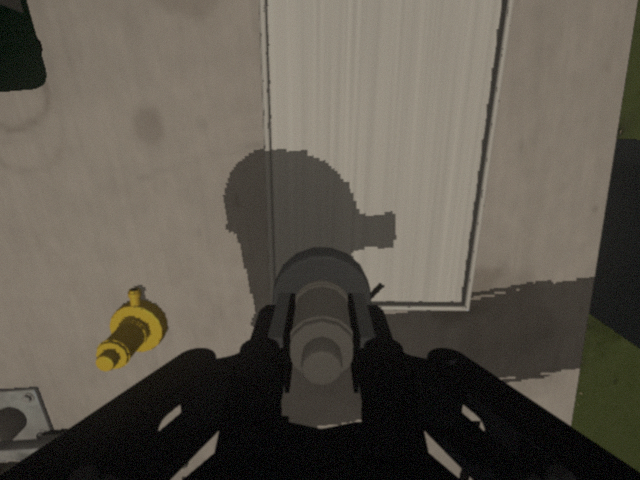

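The nozzle is held upright at (320,330) over the nose end of the deck, with the deck's left and right rims at x of about 265 and 470.

Emit:
{"op": "drive_tool", "data": {
  "targets": [
    {"tx": 0,"ty": -0.003,"tz": 0.15,"spin": 0,"fingers": 1},
    {"tx": 0,"ty": -0.003,"tz": 0.27,"spin": 0,"fingers": 1},
    {"tx": 0,"ty": -0.003,"tz": 0.33,"spin": 0,"fingers": 1},
    {"tx": 0,"ty": -0.003,"tz": 0.352,"spin": 0,"fingers": 1},
    {"tx": 0,"ty": -0.003,"tz": 0.354,"spin": 0,"fingers": 1},
    {"tx": 0,"ty": -0.003,"tz": 0.354,"spin": 0,"fingers": 0.1},
    {"tx": 0,"ty": -0.003,"tz": 0.354,"spin": 0,"fingers": 0.1},
    {"tx": 0,"ty": -0.003,"tz": 0.354,"spin": 0,"fingers": 0.1},
    {"tx": 0,"ty": -0.003,"tz": 0.2,"spin": 0,"fingers": 0.1},
    {"tx": 0,"ty": -0.003,"tz": 0,"spin": 0,"fingers": 0.1},
    {"tx": 0,"ty": -0.003,"tz": -0.2,"spin": 0,"fingers": 0.1}
  ]
}}

```text
clock: 5.35
tool_pos: [0.5034, -0.1115, 0.2009]
orientation: [2.136, -2.303, 0.0]
ft_force: [2.0, -0.5, 0.4]
grip_width: 0.0384
grasp_force: 0.0
```

Run:
```python
from h import *
plan((.572,.147,.2),120)
c,im,d=grab("wrist"); cv2.imwrite("pics/w3.png",im)
nozzle(c,d,(.504,-.111),.038,.05)
```

```text
t=5.3 pos [ 0.5034 -0.1115  0.2009] tooly 175.7 q6 -0.16 grip 0.0384 f 0.0
  tx -1.0517 ty -0.1956 tz 0.0031 spin 0.3094
axis [ 0.5045 -0.1118] 561 top span [0.025 0.025] foot [ 0.5038 -0.1187] 1155 spout 376 yaw 16.4 zmax 0.259
```

Emit:
{"op": "drive_tool", "data": {
  "targets": [
    {"tx": -1,"ty": -0.19,"tz": 0,"spin": 0.31,"fingers": 0},
    {"tx": -1,"ty": -0.19,"tz": 0,"spin": 0.31,"fingers": 0},
    {"tx": -1,"ty": -0.19,"tz": 0,"spin": 0.31,"fingers": 0},
    {"tx": -1,"ty": -0.19,"tz": 0,"spin": 0.31,"fingers": 0},
    {"tx": -1,"ty": -0.19,"tz": 0,"spin": 0.31,"fingers": 0},
    {"tx": -1,"ty": -0.19,"tz": 0,"spin": 0.31,"fingers": 0},
    {"tx": -1,"ty": -0.19,"tz": 0,"spin": 0.31,"fingers": 0},
    {"tx": -1,"ty": -0.19,"tz": 0,"spin": 0.31,"fingers": 0},
    {"tx": -1,"ty": -0.19,"tz": 0,"spin": 0.31,"fingers": 0}
  ]
}}

```text
clock: 6.3
tool_pos: [0.57, 0.1342, 0.1991]
orientation: [-0.815, 3.034, 0.0]
ft_force: [-0.8, 0.3, 0.5]
grip_width: 0.0426
grasp_force: 0.0
```

Run:
```python
from h import *
plan((.572,.147,.2),120)
c,im,d=grab("wrist"); cv2.imwrite("pics/w4.png",im)
a=nozzle(c,d,(.572,.147),0,.06); plan((*a,.021),120)
```

```text
t=6.3 pos [0.57   0.1342 0.1991] tooly 120.1 q6 -1.54 grip 0.0426 f 0.0
  tx -0.0325 ty 0.0405 tz -0.0036 spin 0.0003
axis [0.5731 0.1503] 441 top span [0.025 0.025] foot [0.5677 0.1463] 925 spout 98 yaw 36.0 zmax 0.295
t=6.3 pos [0.57   0.1339 0.1991] tooly 120.0 q6 -1.54 grip 0.0429 f 0.0
  tx -0.0430 ty 0.0507 tz 0.7125 spin 0.0001
```

View pics/w4.png

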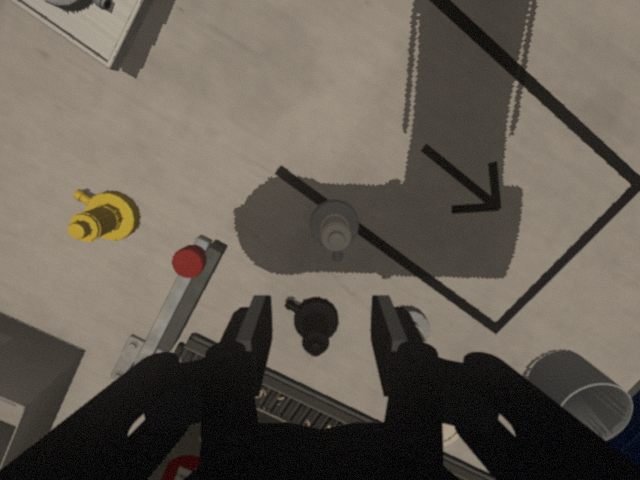

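The nozzle stands on the tape at (335,230) with its spout down. The black look-alike at (318,315) lies ahead of the gripper, not in the fingers' way. The caddy corner with the placed nozzle, spout towards the nose, shows at top left.

Emit:
{"op": "drive_tool", "data": {
  "targets": [
    {"tx": -0.043,"ty": 0.05,"tz": 0.2,"spin": 0,"fingers": 0.1},
    {"tx": -0.043,"ty": 0.05,"tz": 0.4,"spin": 0,"fingers": 0.1},
    {"tx": -0.043,"ty": 0.05,"tz": 0.58,"spin": 0,"fingers": 0.1},
    {"tx": -0.043,"ty": 0.05,"tz": 0.7,"spin": 0,"fingers": 0.1},
    {"tx": -0.043,"ty": 0.05,"tz": 0.712,"spin": 0,"fingers": 0.1},
    {"tx": -0.043,"ty": 0.05,"tz": 0.712,"spin": 0,"fingers": 1},
    {"tx": -0.043,"ty": 0.05,"tz": 0.712,"spin": 0,"fingers": 1},
    {"tx": -0.043,"ty": 0.05,"tz": 0.712,"spin": 0,"fingers": 1},
    {"tx": -0.043,"ty": 0.05,"tz": 0.712,"spin": 0,"fingers": 1},
    {"tx": -0.043,"ty": 0.05,"tz": 0.712,"spin": 0,"fingers": 1},
    {"tx": -0.043,"ty": 0.05,"tz": 0.4,"spin": 0,"fingers": 1},
    {"tx": -0.043,"ty": 0.05,"tz": 0.2,"spin": 0,"fingers": 1}
  ]
}}

```text
clock: 7.55
tool_pos: [0.572, 0.15, 0.121]
orientation: [0.81, -3.032, 0.002]
ft_force: [1.5, 1.0, 0.3]
grip_width: 0.0224
grasp_force: 59.0
```

Run:
```python
from h import *
print(env.observe()["ft_force"].round(1))
plan((.4281,-.105,.15),120+85.2-36)
```

```text
[1.5 1.  0.3]
t=7.5 pos [0.572 0.15  0.121] tooly 119.9 q6 -1.57 grip 0.0224 f 59.0
  tx 1.0081 ty -0.5971 tz -0.1122 spin -0.2739
```

Emit:
{"op": "drive_tool", "data": {
  "targets": [
    {"tx": 0,"ty": 0,"tz": -0.112,"spin": 0,"fingers": 1},
    {"tx": 0.15,"ty": -0.09,"tz": -0.112,"spin": -0.04,"fingers": 1},
    {"tx": 0.3,"ty": -0.18,"tz": -0.112,"spin": -0.08,"fingers": 1},
    {"tx": 0.45,"ty": -0.27,"tz": -0.112,"spin": -0.12,"fingers": 1},
    {"tx": 0.6,"ty": -0.36,"tz": -0.112,"spin": -0.16,"fingers": 1},
    {"tx": 0.75,"ty": -0.45,"tz": -0.112,"spin": -0.2,"fingers": 1},
    {"tx": 0.9,"ty": -0.54,"tz": -0.112,"spin": -0.24,"fingers": 1},
    {"tx": 1,"ty": -0.597,"tz": -0.112,"spin": -0.274,"fingers": 1},
    {"tx": 1,"ty": -0.597,"tz": -0.112,"spin": -0.274,"fingers": 1},
    {"tx": 1,"ty": -0.597,"tz": -0.112,"spin": -0.274,"fingers": 1},
    {"tx": 1,"ty": -0.597,"tz": -0.112,"spin": -0.274,"fingers": 1}
  ]
}}

```text
clock: 8.65
tool_pos: [0.4313, -0.103, 0.149]
orientation: [-2.002, 2.42, -0.0]
ft_force: [0.3, 0.4, -1.6]
grip_width: 0.0223
grasp_force: 59.0
```

Run:
```python
from h import *
plan((.4281,-.105,.060),120+85.2-36)
c,im,d=grab("wrist"); cv2.imwrite("pics/w5.png",im)
```

```text
t=8.7 pos [ 0.4313 -0.103   0.149 ] tooly 169.2 q6 -0.31 grip 0.0223 f 59.0
  tx 0.0104 ty 0.0111 tz 0.3559 spin -0.0001
```

View pics/w5.png

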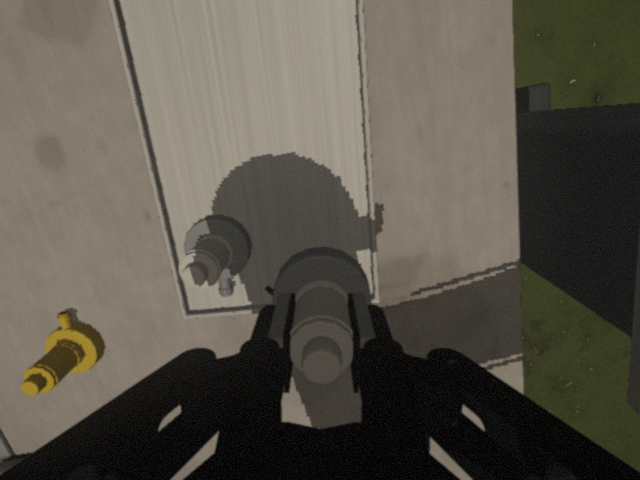

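The placed nozzle stands at (215,245) with its spout (227,285) towards the nose. The second one is held at (322,330) beside it, so I lower it now.

Emit:
{"op": "drive_tool", "data": {
  "targets": [
    {"tx": 0.01,"ty": 0.011,"tz": 0.15,"spin": 0,"fingers": 1},
    {"tx": 0.01,"ty": 0.011,"tz": 0.27,"spin": 0,"fingers": 1},
    {"tx": 0.01,"ty": 0.011,"tz": 0.33,"spin": 0,"fingers": 1},
    {"tx": 0.01,"ty": 0.011,"tz": 0.354,"spin": 0,"fingers": 1},
    {"tx": 0.01,"ty": 0.011,"tz": 0.356,"spin": 0,"fingers": 1},
    {"tx": 0.01,"ty": 0.011,"tz": 0.356,"spin": 0,"fingers": 0.1},
    {"tx": 0.01,"ty": 0.011,"tz": 0.356,"spin": 0,"fingers": 0.1},
    {"tx": 0.01,"ty": 0.011,"tz": 0.356,"spin": 0,"fingers": 0.1},
    {"tx": 0.01,"ty": 0.011,"tz": 0.2,"spin": 0,"fingers": 0.1},
    {"tx": 0.01,"ty": 0.011,"tz": 0,"spin": 0,"fingers": 0.1},
    {"tx": 0.01,"ty": 0.011,"tz": -0.2,"spin": 0,"fingers": 0.1},
    {"tx": 0.01,"ty": 0.011,"tz": -0.2,"spin": 0,"fingers": 0.1}
  ]
}}

```text
clock: 9.9
tool_pos: [0.4316, -0.106, 0.2064]
orientation: [-1.997, 2.412, -0.016]
ft_force: [0.5, 0.6, -0.6]
grip_width: 0.0381
grasp_force: 0.0
```

Run:
```python
from h import *
c,im,d=grab("wrist"); cv2.imwrite("pics/w6.png",im)
nozzle(c,d,(.428,-.105),.038,.05)
c,im,d=grab("top"); cv2.imwrite("pics/top1.png",im)
cv2.imwrite("pics/top1c.png",cv2.resize(im[190:320,210:440],None,fx=3.4,fy=3.4,interpolation=cv2.INTER_CUBIC))
plan((.627,.264,.2),136)
```

```text
axis [ 0.4284 -0.1053] 539 top span [0.025 0.025] foot [ 0.4272 -0.1121] 1116 spout 419 yaw 153.8 zmax 0.264
t=10.0 pos [ 0.4283 -0.1052  0.2002] tooly 169.2 q6 -0.30 grip 0.0385 f 0.0
  tx -1.5995 ty -0.5041 tz 0.0049 spin 0.1845
```

View pics/top1c.png

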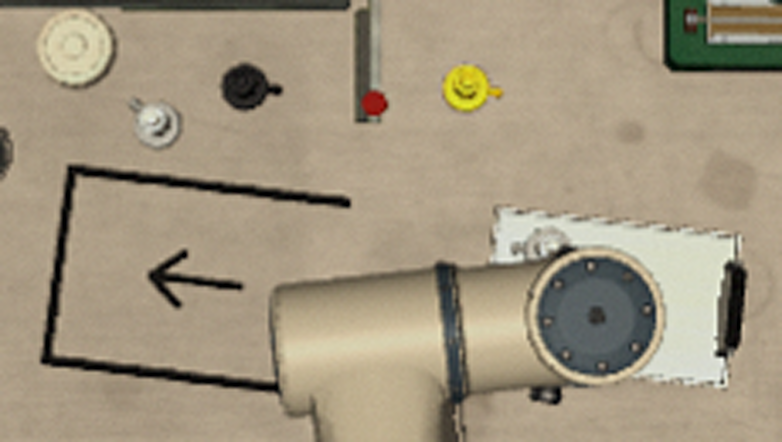

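The top view shows the last nozzle unmoved at crop (157,123) and the first on the deck with its spout to the nose; the arm hides the second.

Emit:
{"op": "drive_tool", "data": {
  "targets": [
    {"tx": -0.8,"ty": -0.25,"tz": 0,"spin": 0,"fingers": 0},
    {"tx": -0.8,"ty": -0.25,"tz": 0,"spin": 0,"fingers": 0},
    {"tx": -0.8,"ty": -0.25,"tz": 0,"spin": 0,"fingers": 0},
    {"tx": -0.8,"ty": -0.25,"tz": 0,"spin": 0,"fingers": 0},
    {"tx": -0.8,"ty": -0.25,"tz": 0,"spin": 0,"fingers": 0},
    {"tx": -0.8,"ty": -0.25,"tz": 0,"spin": 0,"fingers": 0}
  ]
}}

```text
clock: 10.6
tool_pos: [0.5261, 0.0807, 0.1966]
orientation: [2.003, -2.415, -0.002]
ft_force: [-0.2, -0.6, -1.0]
grip_width: 0.0431
grasp_force: 0.0
```

Emit:
{"op": "drive_tool", "data": {
  "targets": [
    {"tx": -0.8,"ty": -0.25,"tz": 0,"spin": 0.185,"fingers": 0},
    {"tx": -0.8,"ty": -0.25,"tz": 0,"spin": 0.185,"fingers": 0},
    {"tx": -0.8,"ty": -0.25,"tz": 0,"spin": 0.185,"fingers": 0},
    {"tx": -0.8,"ty": -0.25,"tz": 0,"spin": 0.185,"fingers": 0},
    {"tx": -0.8,"ty": -0.25,"tz": 0,"spin": 0.185,"fingers": 0},
    {"tx": -0.8,"ty": -0.25,"tz": 0,"spin": 0.185,"fingers": 0},
    {"tx": -0.8,"ty": -0.25,"tz": 0,"spin": 0.185,"fingers": 0},
    {"tx": -0.8,"ty": -0.25,"tz": 0,"spin": 0.185,"fingers": 0}
  ]
}}

```text
clock: 11.4
tool_pos: [0.625, 0.2624, 0.1995]
orientation: [-1.224, 2.893, -0.0]
ft_force: [-0.0, -0.8, 1.1]
grip_width: 0.043
grasp_force: 0.0
```

Run:
```python
from h import *
c,im,d=grab("wrist"); cv2.imwrite("pics/w7.png",im)
a=nozzle(c,d,(.627,.264),0,.06); plan((*a,.021),136)
```

```text
axis [0.631  0.2719] 438 top span [0.025 0.025] foot [0.6264 0.2672] 925 spout 101 yaw 48.3 zmax 0.296
t=11.4 pos [0.625  0.2626 0.1997] tooly 135.9 q6 -1.40 grip 0.0429 f 0.0
  tx -0.0428 ty 0.0092 tz 0.7150 spin -0.0008
```

View pics/w7.png

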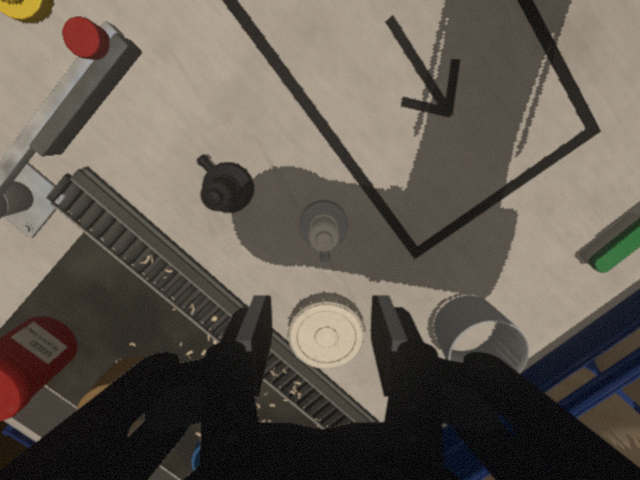

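The last nozzle is at (323,222) with its spout down. The black one at (225,187) and the cap at (325,335) are clear of the fingers. The bay's closed end runs between corners (417,250) and (593,128).

Emit:
{"op": "drive_tool", "data": {
  "targets": [
    {"tx": -0.043,"ty": 0.009,"tz": 0.2,"spin": 0,"fingers": 0.1},
    {"tx": -0.043,"ty": 0.009,"tz": 0.4,"spin": 0,"fingers": 0.1},
    {"tx": -0.043,"ty": 0.009,"tz": 0.58,"spin": 0,"fingers": 0.1},
    {"tx": -0.043,"ty": 0.009,"tz": 0.7,"spin": 0,"fingers": 0.1},
    {"tx": -0.043,"ty": 0.009,"tz": 0.714,"spin": 0,"fingers": 0.1},
    {"tx": -0.043,"ty": 0.009,"tz": 0.714,"spin": 0,"fingers": 1},
    {"tx": -0.043,"ty": 0.009,"tz": 0.714,"spin": 0,"fingers": 1},
    {"tx": -0.043,"ty": 0.009,"tz": 0.714,"spin": 0,"fingers": 1},
    {"tx": -0.043,"ty": 0.009,"tz": 0.714,"spin": 0,"fingers": 1},
    {"tx": -0.043,"ty": 0.009,"tz": 0.55,"spin": 0,"fingers": 1},
    {"tx": -0.043,"ty": 0.009,"tz": 0.35,"spin": 0,"fingers": 1},
    {"tx": -0.043,"ty": 0.009,"tz": 0.2,"spin": 0,"fingers": 1}
  ]
}}

```text
clock: 12.65
tool_pos: [0.6319, 0.2736, 0.153]
orientation: [-1.224, 2.889, -0.0]
ft_force: [1.2, 0.0, 0.1]
grip_width: 0.0223
grasp_force: 59.0
```

Run:
```python
from h import *
# target slot x=-.02,y=-.038 ; spout yaw 48.3 gripped at tool y 135.9
plan((.497,-.1958,.15),135.9+85.2-48.3)
```

```text
t=12.7 pos [0.6319 0.2736 0.153 ] tooly 135.9 q6 -1.40 grip 0.0223 f 59.0
  tx 1.7244 ty -0.9182 tz 0.0071 spin -0.2048
```

Emit:
{"op": "drive_tool", "data": {
  "targets": [
    {"tx": 0.12,"ty": -0.07,"tz": -0.06,"spin": 0,"fingers": 1},
    {"tx": 0.27,"ty": -0.145,"tz": -0.06,"spin": 0,"fingers": 1},
    {"tx": 0.42,"ty": -0.225,"tz": -0.06,"spin": 0,"fingers": 1},
    {"tx": 0.57,"ty": -0.305,"tz": -0.06,"spin": 0,"fingers": 1},
    {"tx": 0.72,"ty": -0.385,"tz": -0.06,"spin": 0,"fingers": 1},
    {"tx": 0.86,"ty": -0.46,"tz": -0.06,"spin": 0,"fingers": 1},
    {"tx": 0.86,"ty": -0.46,"tz": -0.06,"spin": 0,"fingers": 1},
    {"tx": 0.86,"ty": -0.46,"tz": -0.06,"spin": 0,"fingers": 1}
  ]
}}

```text
clock: 13.45
tool_pos: [0.5642, 0.0383, 0.1648]
orientation: [-1.222, 2.892, 0.0]
ft_force: [1.0, 0.3, -1.2]
grip_width: 0.0225
grasp_force: 59.0
```

Emit:
{"op": "drive_tool", "data": {
  "targets": [
    {"tx": 0.12,"ty": -0.07,"tz": 0,"spin": -0.04,"fingers": 1},
    {"tx": 0.27,"ty": -0.145,"tz": 0,"spin": -0.08,"fingers": 1},
    {"tx": 0.42,"ty": -0.225,"tz": 0,"spin": -0.12,"fingers": 1},
    {"tx": 0.57,"ty": -0.305,"tz": 0,"spin": -0.16,"fingers": 1},
    {"tx": 0.72,"ty": -0.385,"tz": 0,"spin": -0.2,"fingers": 1},
    {"tx": 0.86,"ty": -0.46,"tz": 0,"spin": -0.205,"fingers": 1},
    {"tx": 0.86,"ty": -0.46,"tz": 0,"spin": -0.205,"fingers": 1},
    {"tx": 0.86,"ty": -0.46,"tz": 0,"spin": -0.205,"fingers": 1},
    {"tx": 0.86,"ty": -0.46,"tz": 0,"spin": -0.205,"fingers": 1}
  ]
}}

```text
clock: 14.35
tool_pos: [0.4979, -0.1944, 0.1638]
orientation: [-2.079, 2.355, -0.0]
ft_force: [-0.0, -0.4, -0.7]
grip_width: 0.0227
grasp_force: 59.1
```

Run:
```python
from h import *
plan((.497,-.1958,.0605),135.9+85.2-48.3)
c,im,d=grab("wrist"); cv2.imwrite("pics/w8.png",im)
```

```text
t=14.3 pos [ 0.4979 -0.1944  0.1638] tooly 172.9 q6 -0.04 grip 0.0227 f 59.1
  tx 0.0059 ty 0.0029 tz 0.4134 spin 0.0004
```

View pics/w8.png

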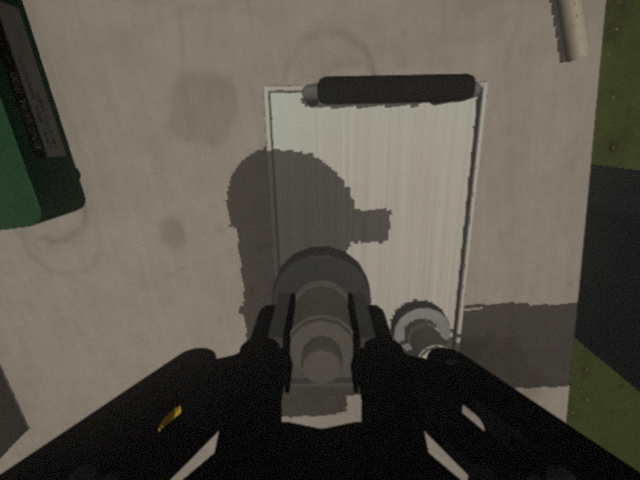

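The third nozzle is held over its slot at (322,330). The second stands at (425,325), and the handle bar spans (310–475, 90).

Emit:
{"op": "drive_tool", "data": {
  "targets": [
    {"tx": 0.006,"ty": 0.003,"tz": 0.18,"spin": 0,"fingers": 1},
    {"tx": 0.006,"ty": 0.003,"tz": 0.31,"spin": 0,"fingers": 1},
    {"tx": 0.006,"ty": 0.003,"tz": 0.38,"spin": 0,"fingers": 1},
    {"tx": 0.006,"ty": 0.003,"tz": 0.412,"spin": 0,"fingers": 1},
    {"tx": 0.006,"ty": 0.003,"tz": 0.414,"spin": 0,"fingers": 1},
    {"tx": 0.006,"ty": 0.003,"tz": 0.414,"spin": 0,"fingers": 0.1},
    {"tx": 0.006,"ty": 0.003,"tz": 0.414,"spin": 0,"fingers": 0.1},
    {"tx": 0.006,"ty": 0.003,"tz": 0.414,"spin": 0,"fingers": 0.1},
    {"tx": 0.006,"ty": 0.003,"tz": 0.25,"spin": 0,"fingers": 0.1},
    {"tx": 0.006,"ty": 0.003,"tz": 0.05,"spin": 0,"fingers": 0.1},
    {"tx": 0.006,"ty": 0.003,"tz": -0.15,"spin": 0,"fingers": 0.1},
    {"tx": 0.006,"ty": 0.003,"tz": -0.15,"spin": 0,"fingers": 0.1}
  ]
}}

```text
clock: 15.6
tool_pos: [0.5, -0.1984, 0.21]
orientation: [-2.073, 2.349, -0.021]
ft_force: [0.4, 0.5, 0.2]
grip_width: 0.0385
grasp_force: 0.0
```

```bash
cat >> h.py <<'E'
def view(n):
    c,im,d=grab("top"); cv2.imwrite(f"pics/{n}.png",cv2.resize(im[190:320,210:440],None,fx=3.4,fy=3.4,interpolation=cv2.INTER_CUBIC)); return c,im,d
E
python3 - <<'E'
from h import *
c,im,d=grab("wrist"); cv2.imwrite("pics/w9.png",im); np.savez("w9.npz",im=im,d=d,**{k:np.array(v) for k,v in c.items()})
nozzle(c,d,(.497,-.196),.038,.04)
P=cloud(c,d); m=(P[...,2]>.10)&(P[...,2]<.13)&(P[...,1]<-.25)&(P[...,1]>-.31)&(d>0)
Q=P[m]; print("handle",len(Q),cv2.minAreaRect(Q[:,:2].astype(np.float32)*1000),Q[:,2].max())
plan((.4505,-.285,.2),85.2)
E
```

```text
axis [ 0.4974 -0.1974] 504 top span [0.024 0.024] foot [ 0.4964 -0.2037] 1098 spout 278 yaw 28.1 zmax 0.268
handle 2916 ((450.49591064453125, -283.76806640625), (12.148123741149902, 91.29450225830078), 83.4336929321289) 0.12240132109963112
t=15.7 pos [ 0.4985 -0.1974  0.206 ] tooly 172.8 q6 -0.04 grip 0.0385 f 0.0
  tx 0.3716 ty 0.1470 tz 0.0229 spin 0.4868
```

Emit:
{"op": "drive_tool", "data": {
  "targets": [
    {"tx": 0.372,"ty": 0.147,"tz": 0,"spin": 0.487,"fingers": 0.0},
    {"tx": 0.372,"ty": 0.147,"tz": 0,"spin": 0.487,"fingers": 0.0},
    {"tx": 0.372,"ty": 0.147,"tz": 0,"spin": 0.487,"fingers": 0.0},
    {"tx": 0.372,"ty": 0.147,"tz": 0,"spin": 0.487,"fingers": 0.0},
    {"tx": 0.372,"ty": 0.147,"tz": 0,"spin": 0.487,"fingers": 0.0},
    {"tx": 0.372,"ty": 0.147,"tz": 0,"spin": 0.487,"fingers": 0.0},
    {"tx": 0.372,"ty": 0.147,"tz": 0,"spin": 0.487,"fingers": 0.0},
    {"tx": 0.372,"ty": 0.147,"tz": 0,"spin": 0.487,"fingers": 0.0},
    {"tx": 0.372,"ty": 0.147,"tz": 0,"spin": 0.487,"fingers": 0.0},
    {"tx": 0.372,"ty": 0.147,"tz": 0,"spin": 0.487,"fingers": 0.0},
    {"tx": 0.372,"ty": 0.147,"tz": 0,"spin": 0.487,"fingers": 0.0},
    {"tx": 0.372,"ty": 0.147,"tz": 0,"spin": 0.487,"fingers": 0.0}
  ]
}}

```text
clock: 16.85
tool_pos: [0.4479, -0.2844, 0.2009]
orientation: [-0.129, -3.138, -0.001]
ft_force: [0.5, -0.2, 0.5]
grip_width: 0.043
grasp_force: 0.0
```

Run:
```python
from h import *
view("t2")
c,im,d=grab("wrist"); cv2.imwrite("pics/w10.png",im)
P=cloud(c,d); m=(P[...,2]>.112)&(P[...,2]<.13)&(P[...,1]<-.25)&(P[...,1]>-.31)&(d>0)
Q=P[m]; print("handle",len(Q),cv2.minAreaRect(Q[:,:2].astype(np.float32)*1000),Q[:,2].max())
plan((.4505,-.284,.093),84.8)
```

```text
handle 1983 ((450.0653381347656, -283.5689392089844), (12.000545501708984, 76.18646240234375), 83.41999816894531) 0.12241452280753837
t=16.9 pos [ 0.448  -0.2845  0.2011] tooly 85.3 q6 -1.38 grip 0.0428 f 0.0
  tx -0.0099 ty 0.0025 tz 0.4324 spin 0.0029
```

View pics/t2.png

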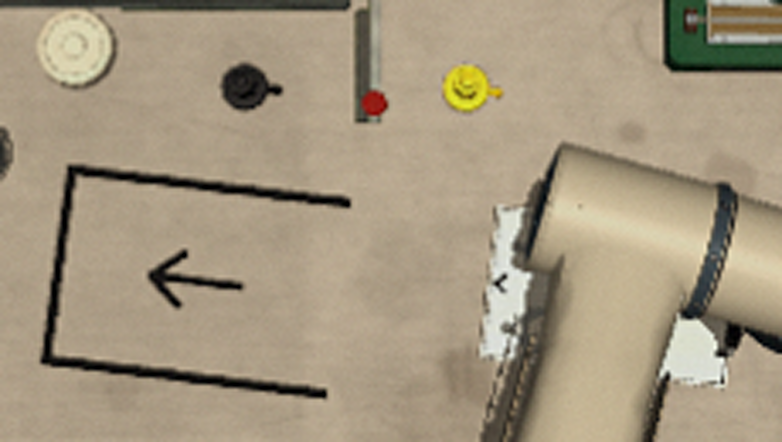

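All three bench positions are now clear of white nozzles. The bay is fully visible, the look-alikes, cap and lever are untouched, and the arm hides most of the deck. Next I grip the handle.

Emit:
{"op": "drive_tool", "data": {
  "targets": [
    {"tx": -0.008,"ty": 0.003,"tz": 0.15,"spin": 0.002,"fingers": 0},
    {"tx": -0.008,"ty": 0.003,"tz": 0.3,"spin": 0.002,"fingers": 0},
    {"tx": -0.008,"ty": 0.003,"tz": 0.4,"spin": 0.002,"fingers": 0},
    {"tx": -0.008,"ty": 0.003,"tz": 0.432,"spin": 0.002,"fingers": 0},
    {"tx": -0.008,"ty": 0.003,"tz": 0.432,"spin": 0.002,"fingers": 0.3},
    {"tx": -0.008,"ty": 0.003,"tz": 0.432,"spin": 0.002,"fingers": 0.5},
    {"tx": -0.008,"ty": 0.003,"tz": 0.432,"spin": 0.002,"fingers": 0.6},
    {"tx": -0.008,"ty": 0.003,"tz": 0.432,"spin": 0.002,"fingers": 1},
    {"tx": -0.008,"ty": 0.003,"tz": 0.432,"spin": 0.002,"fingers": 1},
    {"tx": -0.008,"ty": 0.003,"tz": 0.432,"spin": 0.002,"fingers": 1},
    {"tx": -0.008,"ty": 0.003,"tz": 0.432,"spin": 0.002,"fingers": 1}
  ],
  "force": 40
}}

```text
clock: 18.05
tool_pos: [0.4515, -0.2845, 0.0948]
orientation: [0.141, 3.135, -0.002]
ft_force: [1.7, 0.4, 5.1]
grip_width: 0.0115
grasp_force: 39.6
```

```bash
cat >> h.py <<'E'
def line(P): # robust line fit: point, direction
    vx,vy,x,y=cv2.fitLine(P.astype(np.float32),cv2.DIST_HUBER,0,1e-4,1e-4).ravel(); return np.array([x,y]),np.array([vx,vy])
E
python3 - <<'E'
from h import *
s=env.observe(); print(s["ft_force"].round(1)); plan((.4505,-.284,.093),84.8)
c,im,d=grab("top"); g=im.max(2)
def pts(u0,u1,v0,v1):
    v,u=np.where(g[v0:v1,u0:u1]<70); return onplane(c,np.c_[u+u0,v+v0],0)[:,:2]
S=[line(pts(240,308,236,252)),line(pts(232,300,292,310)),line(pts(220,234,244,292))]
for p,v in S: print(p.round(4),v.round(3),"%.2f"%(np.degrees(np.arctan2(v[1],v[0]))%180))
def X(a,b): t=np.linalg.solve(np.c_[a[1],-b[1]],b[0]-a[0]); return a[0]+t[0]*a[1]
L,Rr=X(S[0],S[2]),X(S[1],S[2]); w=np.hypot(*(L-Rr)); print("corners",L,Rr,"width",w)
n=(L-Rr)/w; ux=np.array([n[1],-n[0]])*1; ux*=np.sign(ux[1]); tp=w-.18
a=np.radians([np.degrees(np.arctan2(v[1],v[0]))%180 for _,v in S[:2]]+[np.arctan2(ux[1],ux[0])*180/np.pi]); yaw=a.mean()
B=(L+Rr)/2-(.135+tp/2)*np.array([np.cos(yaw),np.sin(yaw)]); print("bay",B,"yaw",np.degrees(yaw))
c,im,d=grab("scene"); np.savez("s2.npz",im=im,d=d,**{k:np.array(v) for k,v in c.items()})
for q in((.5045,-.1118),(.4284,-.1053),(.4974,-.1974)):
    try: nozzle(c,d,q,.038,.035)
    except Exception as e: print(q,e)
E
```

```text
[1.7 0.4 5.1]
t=18.1 pos [ 0.4515 -0.2845  0.0948] tooly 84.8 q6 -1.39 grip 0.0115 f 39.6
  tx 0.0042 ty 0.0018 tz 0.0073 spin 0.0002
[0.5706 0.2137] [0.112 0.994] 83.59
[0.3824 0.2396] [0.109 0.994] 83.72
[0.4924 0.3699] [ 0.994 -0.111] 173.61
corners [0.5870034  0.35934883] [0.39792442 0.38052034] width 0.1902606
bay [0.47694618 0.23066613] yaw 83.64214
axis [ 0.5058 -0.1099] 40 top span [0.025 0.025] foot [ 0.5032 -0.1055] 76 spout 16 yaw 103.0 zmax 0.476
axis [ 0.4274 -0.1035] 36 top span [0.026 0.024] foot [ 0.4263 -0.0974] 80 spout 30 yaw 134.4 zmax 0.527
axis [ 0.4963 -0.1952] 30 top span [0.024 0.027] foot [ 0.4937 -0.1905] 62 spout 13 yaw 76.6 zmax 0.470
```

```bash
cat > path.py <<'E'
from h import *
B=np.array([.47694,.23067]); yb=np.radians(83.64)
def rot2(a): return np.array([[np.cos(a),-np.sin(a)],[np.sin(a),np.cos(a)]])
def seg(C,yaw,dist,n=9):
    """caddy at C,yaw: rows to roll `dist` along a cubic into the bay"""
    s=env.observe(); M=R.from_rotvec(s["orientation"]).as_matrix(); p=s["tool_pos"]
    off=rot2(yaw).T@(p[:2]-C)
    A=rot2(yb).T@(C-.09*np.array([np.cos(yaw),np.sin(yaw)])-B); x0,y0=A; m=np.tan(yaw-yb); D=-.09-x0
    print("bay frame caddy",(rot2(yb).T@(C-B)).round(4),"yaw err %.2f"%np.degrees(yaw-yb),"to go %.4f"%D)
    dist=min(dist,D); a=2*y0/D**3+m/D**2; b=-3*y0/D**2-2*m/D
    for k in range(1,n+1):
        t=k/n; t=t*t*t*(10-15*t+6*t*t); x=dist*t
        y=y0+m*x+b*x*x+a*x**3; e=np.arctan(m+2*b*x+3*a*x*x)
        c=B+rot2(yb)@(np.array([x0+x,y])+.09*np.array([np.cos(e),np.sin(e)]))
        w=c+rot2(yb+e)@off; q=M.T@np.array([*(w-p[:2]),0])/.25
        print("tx %.4f ty %.4f spin %.4f   caddy yaw %.2f"%(q[0],q[1],-(e+yb-yaw)/np.pi,np.degrees(e+yb)))
E
python3 - <<'E'
from path import *
h=np.array([.4502,-.2845]); y=np.radians(84.9)
seg(h+.11*np.array([np.cos(y),np.sin(y)]),y,.14)
E
```

```text
bay frame caddy [-0.405  -0.0281] yaw err 1.26 to go 0.4050
tx -0.0001 ty 0.0065 spin -0.0005   caddy yaw 84.98
tx -0.0005 ty 0.0429 spin -0.0029   caddy yaw 85.43
tx -0.0003 ty 0.1177 spin -0.0076   caddy yaw 86.27
tx 0.0019 ty 0.2226 spin -0.0133   caddy yaw 87.29
tx 0.0065 ty 0.3386 spin -0.0184   caddy yaw 88.21
tx 0.0124 ty 0.4435 spin -0.0220   caddy yaw 88.86
tx 0.0175 ty 0.5184 spin -0.0239   caddy yaw 89.20
tx 0.0201 ty 0.5548 spin -0.0247   caddy yaw 89.34
tx 0.0206 ty 0.5613 spin -0.0248   caddy yaw 89.36
```

Emit:
{"op": "drive_tool", "data": {
  "targets": [
    {"tx": 0,"ty": 0.0065,"tz": 0,"spin": -0.0005,"fingers": 1},
    {"tx": -0.0005,"ty": 0.043,"tz": 0,"spin": -0.003,"fingers": 1},
    {"tx": 0,"ty": 0.118,"tz": 0,"spin": -0.0075,"fingers": 1},
    {"tx": 0.002,"ty": 0.223,"tz": 0,"spin": -0.013,"fingers": 1},
    {"tx": 0.0065,"ty": 0.339,"tz": 0,"spin": -0.0185,"fingers": 1},
    {"tx": 0.0125,"ty": 0.444,"tz": 0,"spin": -0.022,"fingers": 1},
    {"tx": 0.0175,"ty": 0.518,"tz": 0,"spin": -0.024,"fingers": 1},
    {"tx": 0.02,"ty": 0.555,"tz": 0,"spin": -0.0247,"fingers": 1},
    {"tx": 0.0206,"ty": 0.561,"tz": 0,"spin": -0.0248,"fingers": 1},
    {"tx": 0.0206,"ty": 0.561,"tz": 0,"spin": -0.0248,"fingers": 1},
    {"tx": 0.0206,"ty": 0.561,"tz": 0,"spin": -0.0248,"fingers": 1}
  ]
}}

```text
clock: 19.25
tool_pos: [0.4599, -0.1439, 0.0948]
orientation: [0.019, 3.137, -0.001]
ft_force: [4.1, 0.8, 6.2]
grip_width: 0.011
grasp_force: 40.2
```

Run:
```python
from path import *
s=env.observe(); print(s["ft_force"].round(1),s["ft_torque"].round(2)); plan((.45,-.15,.0948),85)
c,im,d=grab("scene"); np.savez("s3.npz",im=im,d=d,**{k:np.array(v) for k,v in c.items()})
P=cloud(c,d); ok=(d>0)
# deck rim: surface between .030 and .050, caddy area
m=ok&(P[...,2]>.033)&(P[...,2]<.050)&(P[...,1]>-.28)&(P[...,1]<.12)&(P[...,0]>.33)&(P[...,0]<.58)
n,l,st,_=cv2.connectedComponentsWithStats(m.astype(np.uint8)); i=1+np.argmax(st[1:,4]); Q=P[l==i][:,:2]
r=cv2.minAreaRect(Q.astype(np.float32)*1000); print(len(Q),r); print(cv2.boxPoints(r).round(1).tolist())
m=ok&(P[...,2]>.085)&(P[...,2]<.096)&(P[...,1]>-.16)&(P[...,1]<.12)&(P[...,0]>.33)&(P[...,0]<.6)
n,l,st,_=cv2.connectedComponentsWithStats(m.astype(np.uint8))
for i in range(1,n):
    if st[i,4]>8: print("top",P[l==i].mean(0).round(4),st[i,4])
```

```text
[4.1 0.8 6.2] [ 0.31 -1.34 -0.07]
t=19.2 pos [ 0.4599 -0.1439  0.0948] tooly 89.3 q6 -1.61 grip 0.0110 f 40.2
  tx 0.0395 ty -0.0251 tz -0.0003 spin 0.0238
2945 ((462.87664794921875, -34.372344970703125), (253.1079864501953, 151.75709533691406), 89.22599029541016)
[[385.29998779296875, -159.89999389648438], [537.0, -161.89999389648438], [540.5, 91.0999984741211], [388.70001220703125, 93.19999694824219]]
top [ 0.5021 -0.1414  0.0916] 10
top [ 0.497  -0.0477  0.0896] 40
top [0.4999 0.0357 0.0897] 51
top [0.4223 0.0369 0.0896] 50
```

```bash
cat >> path.py <<'E'
def now():
    s=env.observe(); M=R.from_rotvec(s["orientation"]).as_matrix(); yaw=np.arctan2(M[1,1],M[0,1])%np.pi+np.radians(.1)
    y0=np.radians(84.9); C0=np.array([.4502,-.2845])+.11*np.array([np.cos(y0),np.sin(y0)]); off=rot2(y0).T@(np.array([.4515,-.2845])-C0)
    return s["tool_pos"][:2]-rot2(yaw)@off,yaw
E
python3 - <<'E'
from path import *
C,y=now(); print(C,np.degrees(y)); seg(C,y,.14)
E
```

```text
[ 0.45984086 -0.03404278] 89.37916264732304
bay frame caddy [-0.265  -0.0123] yaw err 5.74 to go 0.2645
tx -0.0000 ty 0.0065 spin -0.0002   caddy yaw 89.41
tx -0.0001 ty 0.0430 spin -0.0009   caddy yaw 89.55
tx 0.0001 ty 0.1182 spin -0.0022   caddy yaw 89.77
tx 0.0010 ty 0.2234 spin -0.0029   caddy yaw 89.90
tx 0.0023 ty 0.3398 spin -0.0024   caddy yaw 89.81
tx 0.0034 ty 0.4450 spin -0.0007   caddy yaw 89.51
tx 0.0040 ty 0.5201 spin 0.0011   caddy yaw 89.18
tx 0.0042 ty 0.5566 spin 0.0022   caddy yaw 88.98
tx 0.0042 ty 0.5630 spin 0.0025   caddy yaw 88.94
```

Emit:
{"op": "drive_tool", "data": {
  "targets": [
    {"tx": 0,"ty": 0.0065,"tz": 0,"spin": 0,"fingers": 1},
    {"tx": 0,"ty": 0.043,"tz": 0,"spin": -0.001,"fingers": 1},
    {"tx": 0,"ty": 0.118,"tz": 0,"spin": -0.002,"fingers": 1},
    {"tx": 0.001,"ty": 0.223,"tz": 0,"spin": -0.003,"fingers": 1},
    {"tx": 0.0023,"ty": 0.34,"tz": 0,"spin": -0.0024,"fingers": 1},
    {"tx": 0.0034,"ty": 0.445,"tz": 0,"spin": -0.0007,"fingers": 1},
    {"tx": 0.004,"ty": 0.52,"tz": 0,"spin": 0.001,"fingers": 1},
    {"tx": 0.0042,"ty": 0.557,"tz": 0,"spin": 0.0022,"fingers": 1},
    {"tx": 0.0042,"ty": 0.563,"tz": 0,"spin": 0.0025,"fingers": 1},
    {"tx": 0.0042,"ty": 0.563,"tz": 0,"spin": 0.0025,"fingers": 1},
    {"tx": 0.0042,"ty": 0.563,"tz": 0,"spin": 0.0025,"fingers": 1}
  ]
}}

```text
clock: 20.4
tool_pos: [0.4601, -0.0029, 0.0947]
orientation: [0.031, 3.138, 0.001]
ft_force: [0.8, 1.3, 8.0]
grip_width: 0.0116
grasp_force: 40.6
```

```bash
cat >> path.py <<'E'
def check():
    s=env.observe(); print("ft",s["ft_force"].round(1),s["ft_torque"].round(2),"grip",s["grip_width"].round(4),s["grasp_force"])
    C,y=now(); u=np.array([np.cos(y),np.sin(y)]); print("caddy by tool",C,np.degrees(y))
    c,im,d=grab("scene"); P=cloud(c,d); ok=d>0; L=(P[...,:2]-C)@rot2(y)
    inn=ok&(abs(L[...,0])<.15)&(abs(L[...,1])<.10)
    m=inn&(P[...,2]>.033)&(P[...,2]<.050)
    n,l,st,_=cv2.connectedComponentsWithStats(m.astype(np.uint8)); i=1+np.argmax(st[1:,4]); Q=P[l==i][:,:2]
    r=cv2.minAreaRect(Q.astype(np.float32)*1000); print("deck",[np.round(v,1) for v in r])
    m=inn&(P[...,2]>.085)&(P[...,2]<.096)&(L[...,0]>-.085)
    n,l,st,_=cv2.connectedComponentsWithStats(m.astype(np.uint8))
    for i in range(1,n):
        if st[i,4]>20: print("nozzle top in caddy frame",L[l==i].mean(0).round(4),st[i,4])
    return c,im,d
E
python3 - <<'E'
from path import *
check(); C,y=now(); seg(C,y,.14)
E
```

```text
Traceback (most recent call last):
  File "path.py", line 22, in check
    s=env.observe(); print("ft",s["ft_force"].round(1),s["ft_torque"].round(2),"grip",s["grip_width"].round(4),s["grasp_force"])
                                                                                      ^^^^^^^^^^^^^^^^^^^^^
AttributeError: 'float' object has no attribute 'round'
```

```bash
sed -i 's/s\["grip_width"\].round(4)/round(s["grip_width"],4)/' path.py
python3 - <<'E'
from path import *
c,im,d=check(); C,y=now(); seg(C,y,.14)
cv2.imwrite("pics/s4.png",cv2.resize(im[200:360,220:460],None,fx=3.3,fy=3.3,interpolation=cv2.INTER_CUBIC))
E
```

```text
ft [0.8 1.3 8. ] [ 0.32 -0.51 -0.07] grip 0.0116 40.63128054141998
caddy by tool [0.46081983 0.10702923] 88.95317011469535
deck [array([463.3, 108.5]), array([247.5, 153.6]), np.float64(88.6)]
nozzle top in caddy frame [-0.014  -0.0363] 51
nozzle top in caddy frame [ 0.0709 -0.0381] 54
nozzle top in caddy frame [0.0712 0.0407] 61
bay frame caddy [-0.1247  0.0023] yaw err 5.30 to go 0.1243
tx 0.0001 ty 0.0058 spin 0.0003   caddy yaw 88.89
tx 0.0004 ty 0.0381 spin 0.0020   caddy yaw 88.59
tx 0.0007 ty 0.1047 spin 0.0055   caddy yaw 87.95
tx -0.0002 ty 0.1977 spin 0.0107   caddy yaw 87.02
tx -0.0030 ty 0.3005 spin 0.0168   caddy yaw 85.92
tx -0.0071 ty 0.3933 spin 0.0226   caddy yaw 84.88
tx -0.0110 ty 0.4595 spin 0.0269   caddy yaw 84.10
tx -0.0133 ty 0.4916 spin 0.0291   caddy yaw 83.71
tx -0.0137 ty 0.4974 spin 0.0295   caddy yaw 83.64
```

View pics/s4.png

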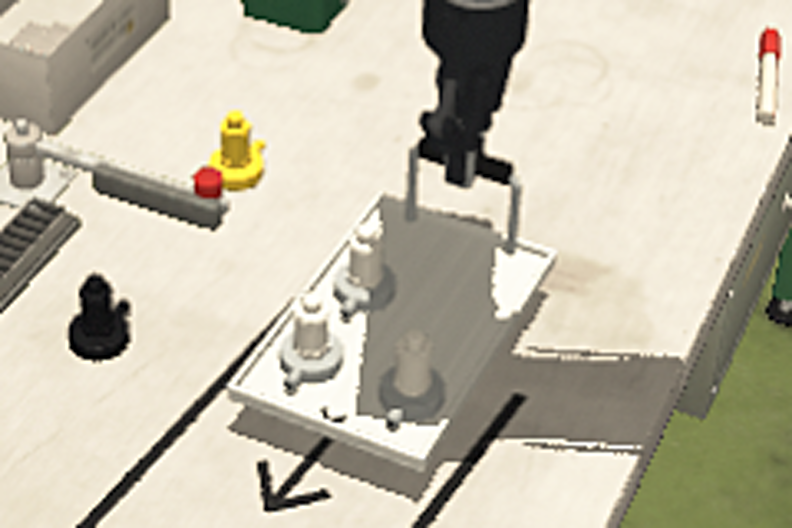

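All three nozzles stand with their spouts to the nose (crop (365,255), (312,335), (413,370)). The caddy is held by its handle, aimed at the bay arrow, and clear of the lever. Last segment next.

Emit:
{"op": "drive_tool", "data": {
  "targets": [
    {"tx": 0,"ty": 0.006,"tz": 0,"spin": 0.0003,"fingers": 1},
    {"tx": 0.0004,"ty": 0.038,"tz": 0,"spin": 0.002,"fingers": 1},
    {"tx": 0.0007,"ty": 0.105,"tz": 0,"spin": 0.0055,"fingers": 1},
    {"tx": 0,"ty": 0.198,"tz": 0,"spin": 0.0107,"fingers": 1},
    {"tx": -0.003,"ty": 0.3,"tz": 0,"spin": 0.0168,"fingers": 1},
    {"tx": -0.007,"ty": 0.393,"tz": 0,"spin": 0.0226,"fingers": 1},
    {"tx": -0.011,"ty": 0.46,"tz": 0,"spin": 0.027,"fingers": 1},
    {"tx": -0.0133,"ty": 0.492,"tz": 0,"spin": 0.029,"fingers": 1},
    {"tx": -0.0137,"ty": 0.497,"tz": 0,"spin": 0.0295,"fingers": 1},
    {"tx": -0.0137,"ty": 0.497,"tz": 0,"spin": 0.0295,"fingers": 1},
    {"tx": -0.0137,"ty": 0.497,"tz": 0,"spin": 0.0295,"fingers": 1}
  ]
}}

```text
clock: 21.55
tool_pos: [0.4656, 0.1214, 0.0947]
orientation: [0.177, 3.134, 0.001]
ft_force: [-0.5, 1.3, 9.5]
grip_width: 0.0112
grasp_force: 40.8
```

Run:
```python
from path import *
c,im,d=check(); C,y=now(); print("bay frame",rot2(yb).T@(C-B),np.degrees(y-yb))
```

```text
ft [-0.5  1.3  9.5] [0.39 0.16 0.09] grip 0.0112 40.82928478717804
caddy by tool [0.47646988 0.2307697 ] 83.63785345533367
deck [array([477.9, 232.3]), array([244.8, 153.2]), np.float64(83.3)]
nozzle top in caddy frame [-0.0133 -0.0356] 59
nozzle top in caddy frame [ 0.0704 -0.037 ] 63
nozzle top in caddy frame [0.0704 0.0411] 72
bay frame [-5.64689479e-06  4.44390538e-04] -0.011906408376825979
```

Emit:
{"op": "drive_tool", "data": {
  "targets": [
    {"tx": 0,"ty": 0,"tz": 0,"spin": 0,"fingers": 0.4},
    {"tx": 0,"ty": 0,"tz": 0,"spin": 0,"fingers": 0},
    {"tx": 0,"ty": 0,"tz": 0,"spin": 0,"fingers": 0},
    {"tx": 0,"ty": 0,"tz": 0,"spin": 0,"fingers": 0},
    {"tx": 0,"ty": 0,"tz": -0.05,"spin": 0,"fingers": 0},
    {"tx": 0,"ty": 0,"tz": -0.15,"spin": 0,"fingers": 0},
    {"tx": 0,"ty": 0,"tz": -0.3,"spin": 0,"fingers": 0},
    {"tx": 0,"ty": 0,"tz": -0.5,"spin": 0,"fingers": 0},
    {"tx": 0,"ty": -0.3,"tz": -0.5,"spin": 0,"fingers": 0},
    {"tx": 0,"ty": -0.6,"tz": -0.5,"spin": 0,"fingers": 0},
    {"tx": 0,"ty": -0.8,"tz": -0.5,"spin": 0,"fingers": 0},
    {"tx": 0,"ty": -0.8,"tz": -0.5,"spin": 0,"fingers": 0}
  ]
}}

```text
clock: 22.8
tool_pos: [0.4411, -0.0792, 0.2183]
orientation: [-0.177, -3.137, -0.0]
ft_force: [1.2, -0.0, 0.3]
grip_width: 0.0425
grasp_force: 0.0
```

Emit:
{"op": "drive_tool", "data": {
  "targets": [
    {"tx": 0,"ty": -0.2,"tz": 0,"spin": 0,"fingers": 0},
    {"tx": 0,"ty": -0.4,"tz": 0,"spin": 0,"fingers": 0},
    {"tx": 0,"ty": -0.4,"tz": 0,"spin": 0,"fingers": 0},
    {"tx": 0,"ty": -0.4,"tz": 0,"spin": 0,"fingers": 0},
    {"tx": 0,"ty": -0.4,"tz": 0,"spin": 0,"fingers": 0}
  ]
}}

```text
clock: 23.3
tool_pos: [0.4306, -0.1764, 0.2181]
orientation: [-0.177, -3.136, -0.001]
ft_force: [0.2, 0.6, -0.2]
grip_width: 0.0426
grasp_force: 0.0
```

Run:
```python
from path import *
c,im,d=view("t5"); P=cloud(c,d); ok=d>0
C=B; y=yb
L=(P[...,:2]-C)@rot2(y); inn=ok&(abs(L[...,0])<.16)&(abs(L[...,1])<.11)
w=inn&(im.min(2)>150)&(P[...,2]>.025); Q=onplane(c,np.argwhere(w)[:,::-1],.046)[:,:2]; r=cv2.minAreaRect(Q.astype(np.float32)*1000); print("deck top cam",r)
c,im,d=grab("scene"); P=cloud(c,d); L=(P[...,:2]-C)@rot2(y); inn=(d>0)&(abs(L[...,0])<.16)&(abs(L[...,1])<.10)
m=inn&(P[...,2]>.033)&(P[...,2]<.05); r=cv2.minAreaRect(P[m][:,:2].astype(np.float32)*1000); print("scene",r)
for a in((-.02,-.038),(.065,-.038),(.065,.038)): nozzle(c,d,B+rot2(yb)@np.array(a),.038,.034)
s=env.observe(); print(s["tool_pos"],s["ft_force"].round(1))
```

```text
deck top cam ((479.0070495605469, 231.66024780273438), (235.21487426757812, 148.55548095703125), 83.39069366455078)
scene ((477.9405212402344, 231.3990020751953), (245.81619262695312, 153.26202392578125), 83.49280548095703)
axis [0.511  0.2109] 50 top span [0.024 0.023] foot [0.5091 0.2165] 114 spout 5 yaw 82.9 zmax 0.065
axis [0.5226 0.2951] 52 top span [0.024 0.023] foot [0.519  0.2988] 119 spout 7 yaw 69.1 zmax 0.065
axis [0.4454 0.3033] 65 top span [0.023 0.025] foot [0.4409 0.3082] 139 spout 17 yaw 134.6 zmax 0.064
[ 0.43088342 -0.17581467  0.21824604] [-0.1 -0.2 -0.2]
```

View pics/t5.png

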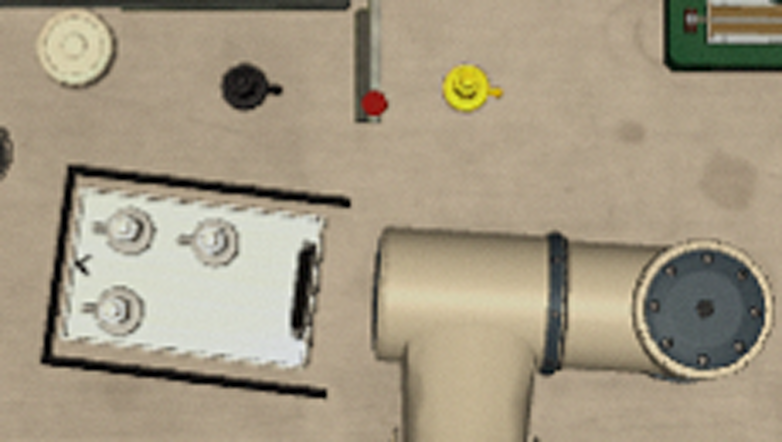

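The caddy stands centred in the bay, nose to the arrow's head. The three nozzles at (128,230), (215,240) and (118,310) have their spouts to the nose, and the arm is clear. Handing in.

```bash
python3 -c "
from station import env
print(env.hand_in())"
```

```text
the job is handed in; nothing more can be done
None
```

I handed the job in with all three nozzles found (no fourth in view) upright on the deck, spouts to the nose, and the caddy released in the bay, measured within about 3 mm and 0.5° of its middle; I couldn't see the castors under the deck, and the hand-in gave back no verdict.

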